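# Check the gap of the filter clamp with a feeler blade

### The job

Lift the teal splash shield out of the filter clamp and lean it on the drying stand, its lower edge on the rubber base and its upper part back against the steel bar, and let go of it. Then take the orange-handled feeler blade from its holster and slide it, tip down, into the gap between the clamp's two steel jaws until it just drags snugly on both, without forcing the jaws wide, and finish while still holding it there by the handle. Leave the bottles, beaker, jar and box where they are.

Things in the scene. Friction and masses are not known exactly. Their poses are not given: they have to be found in the camera images.
- clamp: Filter-disc clamp, fixed: grey base plate 140 x 130 x 10 mm, origin under its centre on the bench, z up. Two upright steel jaws face each other along x across a narrow slot running along y (60 mm long, upper working edges 75 mm above the bench, 45-degree lead-in slopes above them up to 88 mm, open below to the base plate). White grooved guide posts at y = +-40 to 60 mm, 130 mm high.
- gap_mouth (a point): Centre of the gap between the jaws, within 1 mm, at the height of their upper working edges (75 mm above the bench); axes as the clamp's. Both jaws ride on one carriage that floats freely along the clamp's x, 6 mm either way, under about 0.5 N, and so centres itself on the blade.
- spring_jaw: Bright steel jaw on the +x side of the gap, pressed by a spring (2.5 N per mm of opening). The origin is at the foot of its working face, axes as the clamp's.
- set_jaw: Dark steel jaw on the -x side of the gap, with a black adjusting knob; firmly set for the day, so that the empty gap is somewhere from 3.5 to 5.5 mm. The origin is at the foot of its working face, axes as the clamp's.
- spring_slide (a joint): How far the spring jaw has been pushed back, in m: 0 at rest, grows as the blade opens the gap (stop at 7 mm). About 1 mm is snug; the blade then drags with about 4 N as it is pushed in.
- shield: Teal splash shield, loose flat slab 8 mm (x) x 100 mm (y) x 130 mm tall (z), 0.12 kg; origin at the centre of its lower edge, z to its top edge. It starts standing over the jaw gap in the grooves (10.5 mm wide) of the clamp's guide posts, its lower edge 95 mm above the bench; lift it straight up over 35 mm to free it. Grip its free upper part across its thickness.
- shield_center (a point): Centre of the shield, 65 mm above its lower edge, axes as the shield's.
- stand: Drying stand, fixed: black rubber base 110 (x) x 150 (y) x 6 mm, origin under its centre on the bench, z up. Steel bar of 12 mm diameter along y at x = -30 mm, axis 68 mm up, between posts (y = +-65 to 75 mm, 74 mm high); white toe lip 13 mm high at x = +49 to 55 mm. The shield's lower edge goes about over the origin, its upper part leans on the bar, towards -x, about 20 degrees from upright.
- holster: Holster for the feeler blade, fixed: pale upright block 40 x 56 mm, 90 mm high, on a grey foot 75 x 70 mm; origin at the centre of the underside, z up. The blade hangs in its slot (13 mm along x, 24 mm along y), the handle standing on its top.
- blade: Loose feeler blade, 0.09 kg: tapered steel tongue 80 mm long and 18 mm wide (y), 2 mm thick (x) at the tip and 1 mm thicker for each 10 mm of length, below an orange handle 12 mm (x) x 36 mm (y) x 50 mm tall. Origin at the tip, z towards the handle.
- blade_grip (a point): Centre of the blade's orange handle, 105 mm above the tip; grip it across its 12 mm (x). Axes as the blade's.
- blade_tip (a point): Tip of the blade, axes as the blade's.
- white_bottle: Bystander: white bottle with green cap, 48 mm diameter, 95 mm high; origin at the centre of its underside.
- beaker: Bystander: glass beaker, 64 mm diameter, 75 mm high; origin at the centre of its underside.
- amber_jar: Bystander: amber jar with white lid, 52 mm diameter, 60 mm high; origin at the centre of its underside.
- filter_box: Bystander: cardboard box 80 x 80 x 28 mm; origin at the centre of its underside.
- green_bottle: Bystander: small green bottle with white cap, 44 mm diameter, 80 mm high; origin at the centre of its underside.
Not all that is in view belongs to the job. Of the things that look like the shield, the largest one is meant. What is meant by the blade is not pink, and is the larger of those in its own colour.

How it is judged (in metres and radians):
On the way, in this order (a step that is already met when the one before it is completed fails the run):
1. the shield leans at rest on the drying stand, let go (angle between shield_center's own z axis and vertical between 0.12 and 0.75 rad and contact force between shield and stand above 0.2 N and contact force between shield and the fingers below 0.05 N and linear speed of shield below 0.03 m/s and x of shield_center in the frame of stand between -0.09 and 0.05 m and y of shield_center in the frame of stand between -0.06 and 0.06 m and z of shield_center in the frame of stand above 0.045 m), for 0.2 s.
2. the blade is held snug between both jaws (contact force between blade and spring_jaw above 1.2 N and contact force between blade and set_jaw above 1.2 N and value of joint spring_slide below 0.0025 m and z of blade_tip in the frame of clamp between 0.012 and 0.067 m and y of blade_tip in the frame of clamp between -0.02 and 0.02 m and angle between the z axis of blade_tip and the z axis of clamp, either way round below 0.15 rad and angle between the x axis of blade_tip and the x axis of clamp, either way round below 0.2 rad and contact force between blade and the fingers above 2 N and contact force between blade and holster below 0.05 N and linear speed of blade below 0.02 m/s), for 0.2 s.
At the end, for the whole second after the job is handed in: Shield at rest on the stand, centred within 60 mm, 7 to 43 deg from upright, let go. Blade held by the fingers, upright (8 deg) and in line (11 deg), off its holster, tip 8 mm or more below the jaw edges, off the base, over 1.2 N on each jaw, spring jaw pushed back under 2.5 mm, still (all of step 1 and all of step 2); the arm keeps its last pose, push and grip.
It fails at once if the jaws are forced wide (spring jaw pushed back more than 5 mm) (value of joint spring_slide above 0.005 m).
It fails at once if a bystanding bottle, beaker, jar or box is moved more than 30 mm (distance of any of white_bottle, beaker, amber_jar, filter_box, green_bottle from where it was at the start of the episode above 0.03 m).
It also fails if it takes over 58 s, if anything falls off the work surface, if the arm or the gripper's body presses on something with over 40 N, if the wrist force passes 120 N, or if a joint passes its speed limit or range.

### The arm

A 6-joint arm with a two-finger parallel gripper is mounted at the origin on the work surface. World frame = base frame: x ahead of the robot, y to its left, z up, the work surface at z = 0. Lengths are in m, angles in degrees, forces in N, time in s.
With the tool pointing down it reaches from about 0.4 to 0.825 m from the base axis. Payload 7 kg.
Tool frame: the origin (TCP) lies between the finger pads; the fingertips stand 25 mm ahead of it and the grasp point (between the pads) lies 6 mm ahead of it; z points along the fingers, y is the direction in which the jaws open and shut (so a half turn about z gives the same grasp; the last joint's range is limited). The gripper opens to 88 mm and grips with 3 to 60 N. Pads are 19 mm wide; open, the fingers measure 130 mm over their backs; the gripper's body (78 mm by 193 mm) begins 47 mm behind the grasp point.
Start: joints at [82.111, 20.546, 0.682, 0, -70.136, -16.507], TCP at [0.279, 0.615, 0.252] pointing down, gripper open.
Joint ranges: [-176.03, 176.03], [-82.01, 121.73], [-58.28, 71.71], [-173.87, 95.51], [-174.79, -0.11], [-173.66, 173.66]. Speed limits (degrees/s): [136.94, 136.94, 172.46, 180, 180, 180].

### API

Orientations are given as [roll, pitch, yaw] about the fixed x, y, z axes, in that order (R = Rz(yaw) Ry(pitch) Rx(roll)).
In Python, from plant import sensors, vision, order gives the robot as it stands. The module is installed in compiled form; this text tells all that it offers.
- The arm moves only by the shell command python3 -m pendant 'ROWS' [FORCE]. ROWS is JSON, a list of rows, each a list of 5 numbers: the opening, from -1 (shut) to 1 (fully open), then the shift along the world's x, y, z in mm, then the turn about the world's z in rad. In form: [[fingers, dx, dy, dz, turn], ...]. A call has 1 to 5 rows; each row is the pose to reach, as a shift and turn from the pose measured when the call began; what a row does not reach only later rows make up. A row lasts 1/8 s, in which the tool goes at most 62.5 mm and 10.7 degrees, less where a joint would pass 70% of its speed; a pose out of reach is approached as far as the arm can. A call with a gripper value outside its range is refused whole. The fingers move at their own pace and stop on an object; FORCE is the grip in N (left out, the last holds). Time passes only in rows, so rows that repeat a pose let the fingers close. It gives the time, the measured TCP pose, the force and the opening at its end, in the units of the state.
- sensors.state(): the state, without advancing time (a new reading comes with each control period).
- vision.snapshot(name): name is "side" or "top" or "wrist"; returns (picture, depth): 420x560x3 uint8, blue, green, red; 420x560 float32, m along the optical axis (not along the pixel's ray), 0 where there is no reading.
- vision.camera_info(name): a dict with "mtx" (3x3 intrinsics, pixels), "world_from_camera" (4x4, takes a point from camera to world coordinates). Camera axes: x right, y down, z forward; pixel columns grow to the right and rows downward; lengths in m; the calibration is good to about 2 mm. The wrist camera is an equidistant fisheye: a pixel r from the principal point sees the ray r / f radians off the axis. A picture is of the moment at which its call begins: read the wrist's pose just before it. camera_info takes no time and is no camera call; for the wrist camera it gives the pose at the moment of the call.
- order.finish_job(): hands the job in, once; it reports no verdict.
The state is a dict: "time_s": time; "q": joint angles; "joint_vel": joint speeds; "joint_efforts": joint torques, N m; "ee_pos": TCP position; "eef_rot": TCP orientation; "contact_force": force on the tool from outside, world axes, zero at the start; "torque": the same for the moment, N m; "width": opening from 0.0 (shut) to 1.0 (fully open).
Only numpy, scipy, OpenCV 4.12 (cv2) and the standard library are available. Lean on these libraries where they do the work, as an engineer would, in place of code of your own. Each camera call takes 0.05 s, during which the arm holds its last target.

## Working session

There is one attempt and no reset: what is moved stays moved. The work goes in short steps, Python scripts to look and compute and a shell command to move; the robot and the scene stay as the last step left them, time stands still between calls to the robot, and variables do not carry over. Pictures are saved under pics/ and viewed, and the job is handed in when it is done.

```bash
mkdir -p pics; ls; python3 - <<'E'
from plant import sensors, vision
import cv2,numpy as np
print(sensors.state())
for n in ["side","top","wrist"]:
    i=vision.camera_info(n); print(n,np.round(i["mtx"],1).tolist(),np.round(i["world_from_camera"],3).tolist())
    p,d=vision.snapshot(n); cv2.imwrite(f"pics/{n}0.png",p); np.savez(f"pics/{n}0.npz",p=p,d=d,K=i["mtx"],T=i["world_from_camera"])
E
```

```text
pics
{'time_s': 0.0, 'q': array([ 8.21095950e+01,  2.05932056e+01,  6.32361512e-01, -2.06506412e-02,
       -7.01368331e+01, -1.65068298e+01]), 'joint_vel': array([-0.02809734,  0.09566636,  0.03696198, -0.03390477,  0.05591979,
        0.03289149]), 'joint_efforts': array([-7.85475295e-04, -5.82718956e+01,  2.93055832e+01,  6.99716449e+00,
        6.88796034e-03, -1.61645589e-04]), 'ee_pos': array([0.27864718, 0.61428895, 0.25059029]), 'eef_rot': array([ 1.79900832e+02, -9.14320402e-03, -2.44042600e+01]), 'contact_force': array([0.00354656, 0.03970625, 0.07121419]), 'torque': array([-0.00063626,  0.01028015,  0.00988643]), 'width': 0.9998045608952304}
side [[450.4, 0.0, 277.8], [0.0, 450.4, 206.7], [0.0, 0.0, 1.0]] [[0.905, -0.272, 0.328, 0.175], [-0.426, -0.574, 0.699, -0.667], [-0.002, -0.772, -0.636, 0.827], [0.0, 0.0, 0.0, 1.0]]
top [[517.1, 0.0, 276.2], [0.0, 517.1, 215.4], [0.0, 0.0, 1.0]] [[0.004, -0.994, 0.105, 0.408], [-1.0, -0.007, -0.02, 0.116], [0.021, -0.105, -0.994, 1.281], [0.0, 0.0, 0.0, 1.0]]
wrist [[325.2, 0.0, 280.0], [0.0, 325.2, 216.0], [0.0, 0.0, 1.0]] [[-0.413, -0.865, -0.284, 0.355], [-0.911, 0.393, 0.126, 0.579], [0.002, 0.311, -0.951, 0.383], [0.0, 0.0, 0.0, 1.0]]
```

View pics/side0.png

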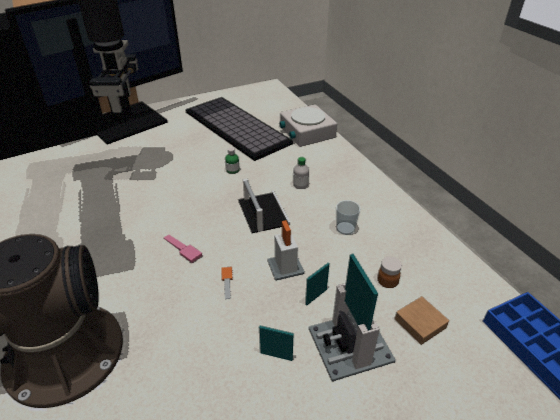

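View pics/top0.png

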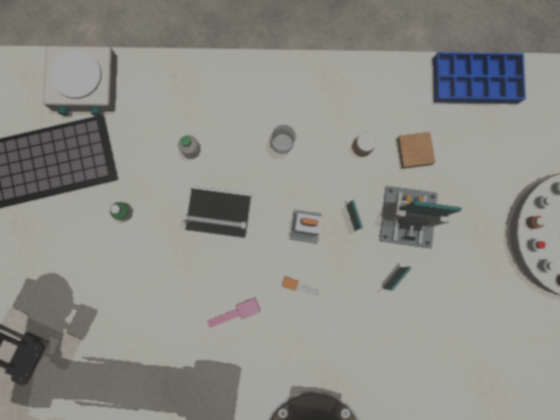

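View pics/wrist0.png

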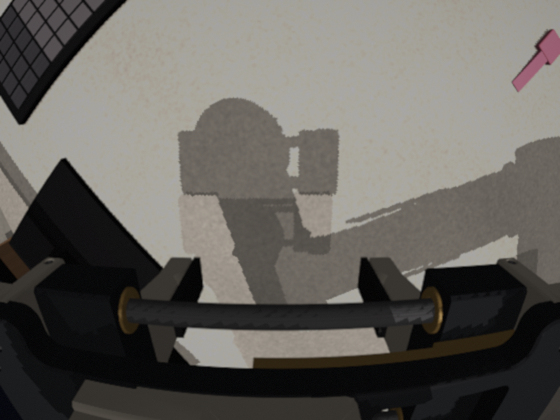

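Shield candidates in the top view are the large slab in the clamp (430,209) and the small loose teal slabs at (355,215) and (397,278). I choose the one in the clamp because it is the largest. Blade candidates are the orange handle in the holster (309,222), the small orange one on the bench (290,283) and the pink one (235,312). I choose the holstered one because it is orange and the larger of the two. Next I'll check close crops.

```bash
python3 - <<'E'
import cv2,numpy as np
t=cv2.imread("pics/top0.png"); s=cv2.imread("pics/side0.png")
a=cv2.resize(t[170:310,170:310],None,fx=4,fy=4,interpolation=cv2.INTER_CUBIC)
b=cv2.resize(t[160:300,330:480],None,fx=4,fy=4,interpolation=cv2.INTER_CUBIC)
c=cv2.resize(s[240:390,240:420],None,fx=4,fy=4,interpolation=cv2.INTER_CUBIC)
d=cv2.resize(s[160:290,210:330],None,fx=4,fy=4,interpolation=cv2.INTER_CUBIC)
for n,i in zip("abcd",[a,b,c,d]): cv2.imwrite(f"pics/crop_{n}.png",i)
E
```

```text
(no output)
```

View pics/crop_a.png

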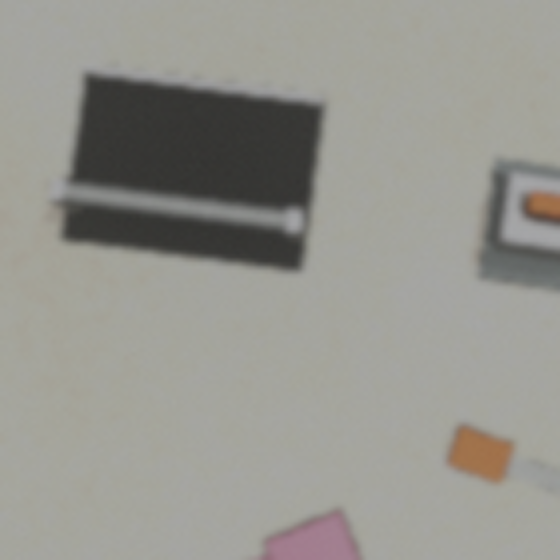

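View pics/crop_b.png

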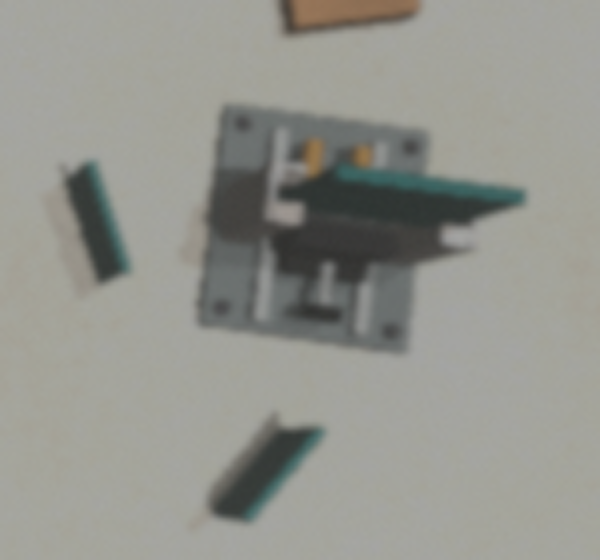

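View pics/crop_c.png

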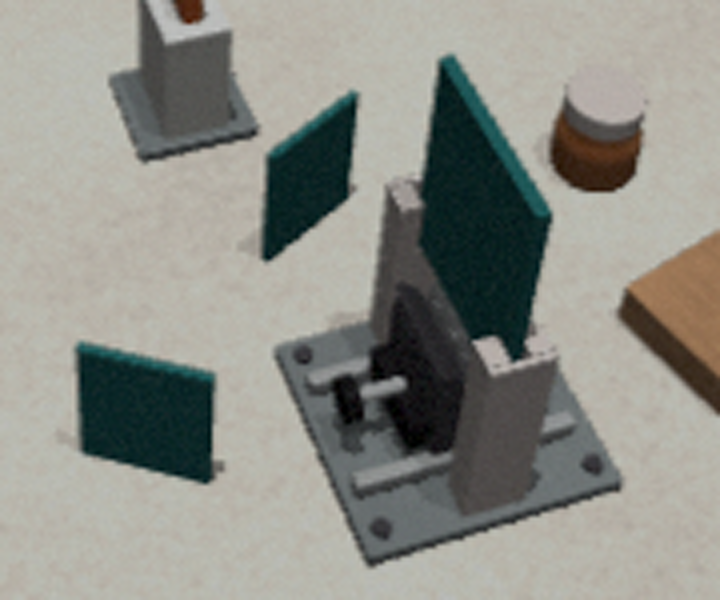

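View pics/crop_d.png

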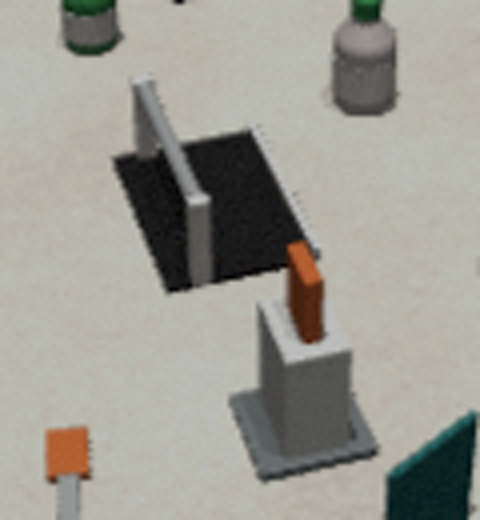

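The crops confirm both choices. The tall teal slab stands in the grooved posts, and the orange handle stands on the holster. The knob, and so the clamp's −x side, faces the robot, and so does the stand's bar. Now I'll measure.

```bash
cat > h.py <<'E'
import numpy as np,cv2
def load(n):
    z=np.load(f"pics/{n}.npz"); return z["p"],z["d"],z["K"],z["T"]
def onplane(uv,K,T,z):
    uv=np.atleast_2d(uv).astype(float)
    r=np.c_[uv,np.ones(len(uv))]@np.linalg.inv(K).T@T[:3,:3].T
    return T[:3,3]+r*((z-T[2,3])/r[:,2])[:,None]
def cloud(d,K,T):
    v,u=np.mgrid[:d.shape[0],:d.shape[1]]
    r=np.stack([u,v,np.ones_like(u)],-1)@np.linalg.inv(K).T
    return (r*d[...,None])@T[:3,:3].T+T[:3,3]
def rect(P):
    (c,s,a)=cv2.minAreaRect((P[:,:2]*1000).astype(np.float32)); return np.round(c,1),np.round(s,1),round(a,1)
E
python3 - <<'E'
from h import *
p,d,K,T=load("top0")
cb=lambda L:np.array(L)/4+np.array([330,160])-.375
ca=lambda L:np.array(L)/4+np.array([170,170])-.375
def rep(n,P):
    print(n,np.round(P*1000,1).tolist(),"ctr",np.round(P.mean(0)*1000,1),"sides",np.round(np.linalg.norm(np.roll(P,-1,0)-P,axis=1)*1000,1), "ang",np.round(np.degrees(np.arctan2(*(np.roll(P,-1,0)-P)[:,[1,0]].T)),1))
rep("clamp",onplane(cb([(223,103),(430,130),(405,353),(198,325)]),K,T,.01))
rep("shieldtop",onplane(cb([(338,172),(525,197)]),K,T,.225))
rep("stand",onplane(ca([(87,75),(323,103),(302,270),(62,240)]),K,T,.006))
rep("bar",onplane(ca([(60,192),(295,220)]),K,T,.074))
for nm in ["top0","side0"]:
    p,d,K,T=load(nm); X=cloud(d,K,T); h=cv2.cvtColor(p,cv2.COLOR_BGR2HSV)
    teal=(h[...,0]>80)&(h[...,0]<100)&(h[...,1]>100)
    m=teal&(X[...,2]>.215)&(X[...,2]<.235); print(nm,"shield top",m.sum(),rect(X[m]),X[m].mean(0).round(4), X[teal][:,2].max())
    m=teal&(X[...,2]>.14); print("  shield all",rect(X[m]))
    m=teal&(X[...,2]>.14); P=X[m];A=np.c_[P[:,1:],np.ones(len(P))];k=np.linalg.lstsq(A,P[:,0],rcond=None)[0];print("  plane x=a y+b z+c",k)
    org=(h[...,0]>3)&(h[...,0]<20)&(h[...,1]>120)
    hol=np.hypot(X[...,0]-.42,X[...,1]-.05)
    m=org&(X[...,2]>.1)&(X[...,2]<.16)&(X[...,0]<.6); P=X[m]; print("  handle",m.sum(),P.mean(0).round(4),rect(P),P[:,2].max())
    mt=m&(X[...,2]>.133); print("  handle top",mt.sum(),X[mt].mean(0).round(4),rect(X[mt]))
    c=P.mean(0)
    m=(abs(X[...,2]-.09)<.006)&(np.hypot(X[...,0]-c[0],X[...,1]-c[1])<.06)&~org; print("  holster top",m.sum(),X[m].mean(0).round(4),rect(X[m]))
E
```

```text
clamp [[620.6, -182.8, 10.0], [604.5, -312.5, 10.0], [465.1, -293.0, 10.0], [481.7, -164.8, 10.0]] ctr [ 543.  -238.2   10. ] sides [130.7 140.8 129.3 140. ] ang [-97.1 172.   82.6  -7.4]
shieldtop [[549.0, -191.4, 225.0], [536.6, -288.6, 225.0]] ctr [ 542.8 -240.   225. ] sides [97.9 97.9] ang [-97.2  82.8]
stand [[609.8, 300.9, 6.0], [593.4, 154.2, 6.0], [489.3, 166.1, 6.0], [506.9, 314.0, 6.0]] ctr [549.9 233.8   6. ] sides [147.6 104.7 148.9 103.7] ang [-96.4 173.5  83.2  -7.3]
bar [[529.8, 305.3, 74.0], [514.3, 167.9, 74.0]] ctr [522.  236.6  74. ] sides [138.3 138.3] ang [-96.5  83.5]
top0 shield top 10 (array([ 545.5, -218.3]), array([45.4,  1.1]), 81.0) [ 0.5459 -0.2143  0.2246] 0.22664907394100098
  shield all (array([ 545.5, -218.3]), array([45.4,  1.1]), 81.0)
  plane x=a y+b z+c [ 0.13984214 -0.1558751   0.61090221]
  handle 54 [0.5165 0.019  0.1399] (array([516.5,  18.8]), array([29.6,  8.8]), 79.9) 0.1449551923538599
  handle top 54 [0.5165 0.019  0.1399] (array([516.5,  18.8]), array([29.6,  8.8]), 79.9)
  holster top 295 [0.5161 0.0183 0.0899] (array([517.6,  17.1]), array([56.1, 40.5]), 81.5)
side0 shield top 329 (array([256. , 348.6]), array([ 587.7, 1276. ]), 0.2) [ 0.5056 -0.1577  0.2238] 0.8268556180958616
  shield all (array([242.5, 171.1]), array([ 616.6, 1675.2]), 0.2)
  plane x=a y+b z+c [-0.31295007 -0.41093085  0.53296209]
  handle 246 [0.3454 0.2099 0.1288] (array([235.3, 451.8]), array([ 607.9, 1029. ]), 1.7) 0.1591664866713004
  handle top 124 [0.3476 0.2224 0.1418] (array([235.1, 453.1]), array([ 592., 1036.]), 0.8)
  holster top 0 [nan nan nan] (array([0., 0.]), array([0., 0.]), 0.0)<stdin>:22: RuntimeWarning: Mean of empty slice.
  ret = um.true_divide(
```

The measurements match the given sizes. Frames in mm, all yawed about −7 to −8°:
- **Clamp:** (543,−238), plate 130×140.
- **Stand:** about (552,233), from its −x edge and bar.
- **Holster:** (517,18), top 56×40.

The tool yaw should go from −24.4 to about −97 so the jaws open along clamp x.

```bash
python3 -m pendant '[[1,40,-30,20,-0.16],[1,80,-65,40,-0.33],[1,120,-100,60,-0.5],[1,160,-140,80,-0.67],[1,200,-180,80,-0.84]]'; python3 -m pendant '[[1,15,-50,0,-0.16],[1,30,-100,0,-0.3],[1,45,-150,0,-0.42],[1,60,-200,0,-0.42],[1,70,-250,0,-0.42]]'
```

```text
time_s: 0.78
ee_pos: [0.4802, 0.4335, 0.3327]
eef_rot: [-179.9, 0.1, -72.8]
contact_force: [-0.1, 0.5, -0.9]
width: 1.001
time_s: 1.4
ee_pos: [0.5504, 0.1818, 0.3325]
eef_rot: [-179.9, 0.1, -96.9]
contact_force: [1.2, -0.6, 0.8]
width: 1.002
```

```bash
python3 -m pendant '[[1,0,-50,0,0],[1,0,-100,0,0],[1,0,-150,0,0],[1,0,-200,0,0],[1,0,-250,0,0]]'; python3 -m pendant '[[1,-2,-50,0,0],[1,-4,-100,0,0],[1,-6,-150,0,0],[1,-7,-171,0,0],[1,-7,-171,0,0]]'
python3 - <<'E'
from plant import sensors, vision
import cv2,numpy as np
i=vision.camera_info("wrist"); s=sensors.state();p,d=vision.snapshot("wrist"); print(s["ee_pos"],s["eef_rot"])
cv2.imwrite("pics/wrist1.png",p); np.savez("pics/wrist1.npz",p=p,d=d,K=i["mtx"],T=i["world_from_camera"])
E
```

```text
time_s: 2.02
ee_pos: [0.55, -0.0698, 0.3324]
eef_rot: [-180.0, 0.1, -96.9]
contact_force: [1.0, 1.1, 0.5]
width: 1.0
time_s: 2.65
ee_pos: [0.5425, -0.2421, 0.3318]
eef_rot: [180.0, 0.1, -97.0]
contact_force: [-0.0, 0.3, -0.3]
width: 1.0
[ 0.54252444 -0.24214697  0.33175889] [ 1.79982853e+02  8.06765804e-02 -9.70369555e+01]
```

View pics/wrist1.png

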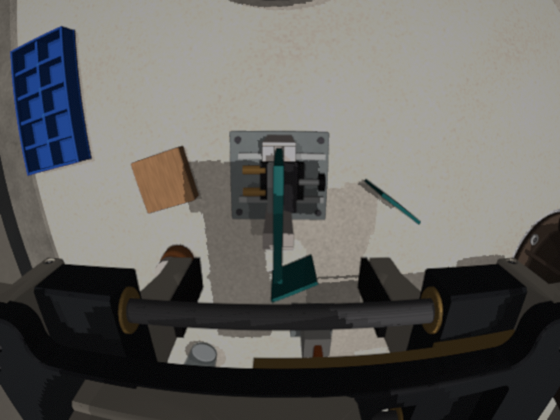

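The wrist view shows the shield edge-on at column ~279, midway between the fingers (x≈180 and 380) and parallel to the pads. I'll descend.

```bash
python3 -m pendant '[[1,0,2,-35,0],[1,0,2,-70,0],[1,0,2,-105,0],[1,0,2,-128,0],[1,0,2,-130,0]]' 20; python3 -m pendant '[[-0.7,0,0,0,0],[-1,0,0,0,0],[-1,0,0,0,0],[-1,0,0,0,0],[-1,0,0,0,0]]' 20;python3 -m pendant '[[-1,0,0,0,0],[-1,0,0,0,0],[-1,0,0,0,0],[-1,0,0,0,0]]' 20
```

```text
time_s: 3.32
ee_pos: [0.5419, -0.238, 0.2004]
eef_rot: [179.8, 0.1, -96.9]
contact_force: [0.4, -0.3, 0.3]
width: 0.998
time_s: 3.95
ee_pos: [0.5419, -0.2381, 0.2006]
eef_rot: [179.8, 0.1, -96.9]
contact_force: [0.6, -0.5, -0.1]
width: 0.493
time_s: 4.45
ee_pos: [0.5436, -0.2382, 0.2008]
eef_rot: [-180.0, 0.1, -96.9]
contact_force: [4.7, -0.2, -2.7]
width: 0.093
```

```bash
python3 -m pendant '[[-1,0,0,3,0],[-1,0,0,10,0],[-1,0,0,25,0],[-1,0,0,40,0],[-1,0,0,60,0]]' 20; python3 -m pendant '[[-1,0,0,20,0],[-1,0,0,40,0],[-1,0,0,50,0],[-1,0,0,50,0]]'
python3 - <<'E'
from plant import sensors, vision
import cv2,numpy as np
for n in ["wrist","side"]:
    p,d=vision.snapshot(n); cv2.imwrite(f"pics/{n}2.png",p)
E
```

```text
time_s: 5.08
ee_pos: [0.5424, -0.2381, 0.2619]
eef_rot: [179.9, 0.1, -96.9]
contact_force: [0.2, -0.8, -1.1]
width: 0.091
time_s: 5.58
ee_pos: [0.5422, -0.2381, 0.3128]
eef_rot: [180.0, 0.1, -96.9]
contact_force: [-0.2, 0.4, -1.1]
width: 0.089
```

View pics/side2.png

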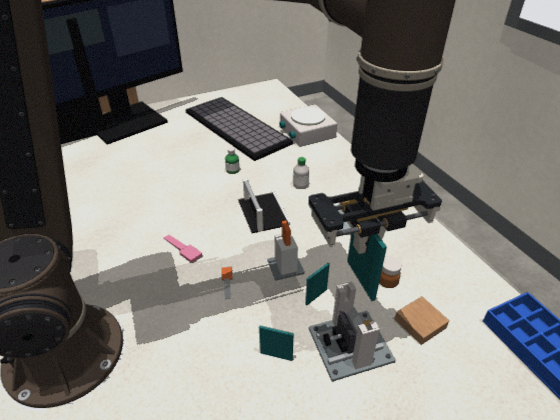

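The shield is free and held (−1.1 N weight, lower edge at about 207 mm). I'll carry it to the stand.

```bash
python3 -m pendant '[[-1,1,30,0,0],[-1,2,80,0,0],[-1,3,130,0,0],[-1,4,180,0,0],[-1,5,230,0,0]]'; python3 -m pendant '[[-1,1,50,0,0],[-1,2,100,0,0],[-1,3,150,0,0],[-1,4,200,0,0],[-1,5,230,0,0]]';  python3 -m pendant '[[-1,0,12,0,0],[-1,0,12,0,0]]'
python3 - <<'E'
from plant import sensors, vision
import cv2,numpy as np
from h import *
s=sensors.state(); print(s["ee_pos"],s["eef_rot"],s["width"])
i=vision.camera_info("top")
p,d=vision.snapshot("top"); cv2.imwrite(f"pics/top3.png",p);np.savez("pics/top3.npz",p=p,d=d,K=i["mtx"],T=i["world_from_camera"])
b=cv2.resize(p[160:270,360:480],None,fx=5,fy=5,interpolation=cv2.INTER_CUBIC);cv2.imwrite("pics/clamp3.png",b)
i=vision.camera_info("wrist")
p,d=vision.snapshot("wrist"); cv2.imwrite(f"pics/wrist3.png",p);np.savez("pics/wrist3.npz",p=p,d=d,K=i["mtx"],T=i["world_from_camera"])
E
```

```text
time_s: 6.3
ee_pos: [0.5462, -0.0065, 0.3104]
eef_rot: [179.7, 0.1, -96.9]
contact_force: [0.5, -0.4, -2.1]
width: 0.093
time_s: 6.92
ee_pos: [0.5505, 0.2255, 0.3091]
eef_rot: [179.7, 0.0, -96.9]
contact_force: [-0.6, -0.7, -1.2]
width: 0.09
time_s: 7.18
ee_pos: [0.5501, 0.2378, 0.3079]
eef_rot: [179.6, -0.1, -96.8]
contact_force: [-1.0, -0.3, -1.7]
width: 0.093
[0.55010755 0.23783435 0.30794506] [ 1.79563289e+02 -7.60245176e-02 -9.67942600e+01] 0.0925864541800942
```

View pics/clamp3.png

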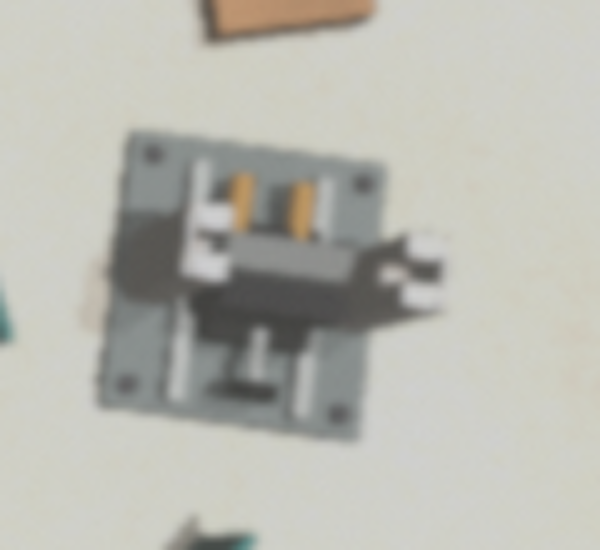

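View pics/wrist3.png

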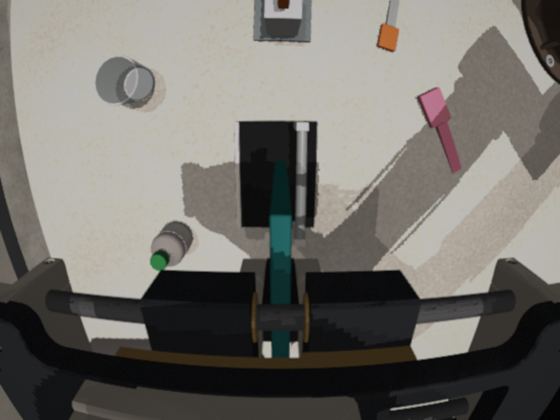

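The shield hangs over the black base with the bar to its right (−x), centred along the bar. I'll lower it, slowly at the end.

```bash
python3 -m pendant '[[-1,2,-4,-40,0],[-1,2,-4,-80,0],[-1,2,-4,-120,0],[-1,2,-4,-160,0],[-1,2,-4,-182,0]]';  python3 -m pendant '[[-1,0,0,-3,0],[-1,0,0,-5,0],[-1,0,0,-7,0],[-1,0,0,-9,0]]'
python3 - <<'E'
from h import *
p,d,K,T=load("top3")
uv=np.array([(190,262),(290,277),(360,290)])/5+[360,160]-np.array([.4,.4])
print(onplane(np.array([(230,262),(290,277),(350,284)])/5+[359.6,159.6],K,T,.080).round(4))
E
```

```text
time_s: 7.9
ee_pos: [0.5516, 0.2308, 0.1247]
eef_rot: [179.5, -0.1, -97.0]
contact_force: [0.2, 0.1, -1.0]
width: 0.093
time_s: 8.4
ee_pos: [0.552, 0.231, 0.1166]
eef_rot: [179.6, -0.1, -97.0]
contact_force: [-0.5, 0.2, -0.8]
width: 0.091
[[ 0.5459 -0.2129  0.08  ]
 [ 0.539  -0.2411  0.08  ]
 [ 0.5359 -0.2694  0.08  ]]
```

```bash
python3 -m pendant '[[-1,0,0,-1.5,0],[-1,0,0,-3,0]]';  python3 -m pendant '[[-1,0,0,-1.5,0],[-1,0,0,-3,0]]'; python3 - <<'E'
from plant import vision
import cv2
p,d=vision.snapshot("side"); cv2.imwrite("pics/side4.png",cv2.resize(p[100:280,190:370],None,fx=3.3,fy=3.3,interpolation=cv2.INTER_CUBIC))
E
```

```text
time_s: 8.65
ee_pos: [0.5521, 0.2312, 0.1138]
eef_rot: [179.6, -0.0, -97.0]
contact_force: [-0.7, 0.2, -0.8]
width: 0.089
time_s: 8.9
ee_pos: [0.5524, 0.2312, 0.1115]
eef_rot: [179.6, -0.1, -96.9]
contact_force: [-3.1, -1.5, 12.7]
width: 0.09
```

View pics/side4.png

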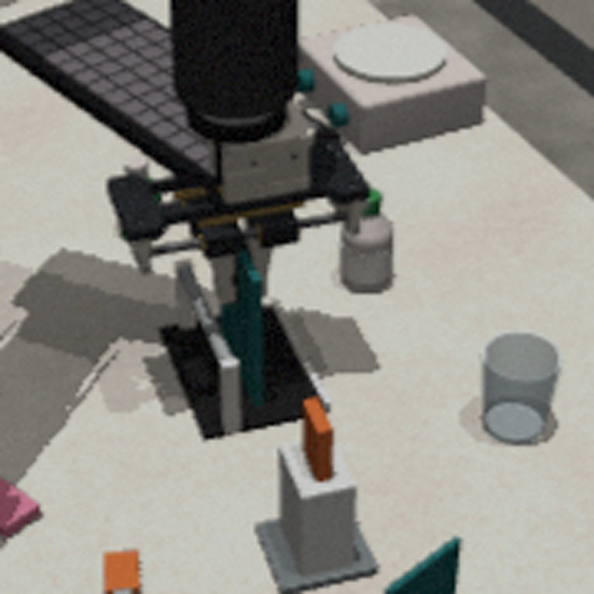

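Touchdown: 12.7 N at TCP z 0.1115. The shield stands on the rubber in front of the bar. I'll open part way, then nudge it onto the bar with the +x finger.

```bash
python3 -m pendant '[[-1,0,0,1,0],[-0.32,0,0,1,0],[-0.32,0,0,1,0],[-0.32,0,0,1,0],[-0.32,0,0,1,0]]';  python3 -m pendant '[[-0.32,-4,0.5,1,0],[-0.32,-9,1,1,0],[-0.32,-13,1.5,1,0],[-0.32,-18,2,1,0],[-0.32,-22,2.5,1,0]]'; python3 - <<'E'
from plant import vision
import cv2
p,d=vision.snapshot("side"); cv2.imwrite("pics/side5.png",cv2.resize(p[100:280,190:370],None,fx=3.3,fy=3.3,interpolation=cv2.INTER_CUBIC))
E
```

```text
time_s: 9.57
ee_pos: [0.5524, 0.2312, 0.1125]
eef_rot: [179.6, -0.0, -96.9]
contact_force: [-0.6, 0.6, 0.2]
width: 0.339
time_s: 10.2
ee_pos: [0.53, 0.2338, 0.1135]
eef_rot: [179.6, -0.0, -96.9]
contact_force: [-0.1, 1.0, -1.0]
width: 0.342
```

View pics/side5.png

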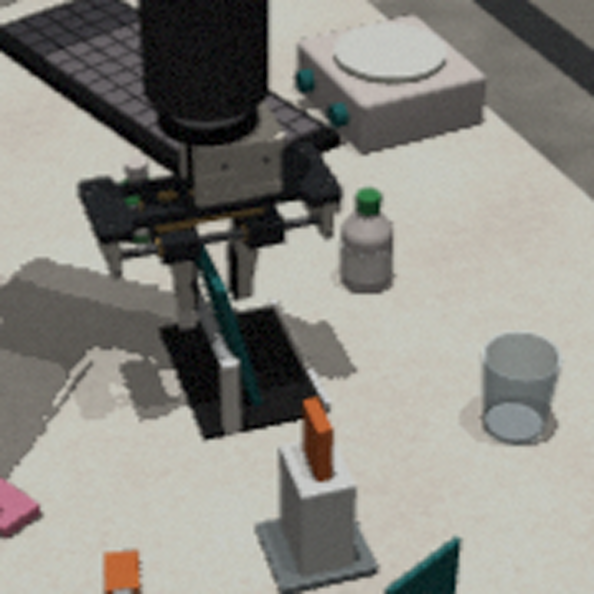

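The shield now leans on the bar. I'll open fully, which moves both fingers away from it, and rise straight up.

```bash
python3 -m pendant '[[0.3,0,0,0,0],[0.6,-5,0,0,0],[0.8,-10,1,0,0],[1,-12,1,0,0],[1,-12,1,0,0]]';  python3 -m pendant '[[1,0,0,20,0],[1,0,0,60,0],[1,0,0,110,0],[1,0,0,150,0]]'; python3 -m pendant '[[1,0,-50,0,0],[1,0,-100,0,0],[1,0,-150,0,0],[1,0,-200,0,0],[1,0,-217,0,0]]';python3 - <<'E'
from plant import vision,sensors
import cv2,numpy as np
p,d=vision.snapshot("side"); cv2.imwrite("pics/side6.png",p)
i=vision.camera_info("top");p,d=vision.snapshot("top"); cv2.imwrite("pics/top6.png",p); np.savez("pics/top6.npz",p=p,d=d,K=i["mtx"],T=i["world_from_camera"])
i=vision.camera_info("wrist");p,d=vision.snapshot("wrist"); cv2.imwrite("pics/wrist6.png",p)
E
```

```text
time_s: 10.88
ee_pos: [0.5175, 0.2348, 0.1136]
eef_rot: [179.6, -0.0, -96.9]
contact_force: [0.6, -0.1, 0.5]
width: 0.846
time_s: 11.38
ee_pos: [0.5178, 0.2349, 0.2658]
eef_rot: [179.7, 0.0, -96.9]
contact_force: [0.6, 0.4, 0.4]
width: 1.002
time_s: 12.0
ee_pos: [0.5175, 0.0156, 0.266]
eef_rot: [179.7, 0.0, -97.0]
contact_force: [0.3, -0.5, 0.0]
width: 1.002
```

View pics/side6.png

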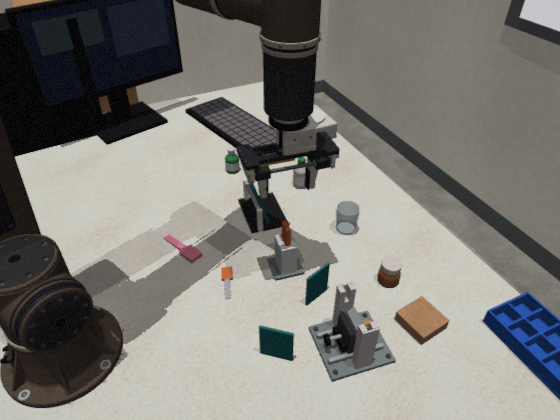

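View pics/wrist6.png

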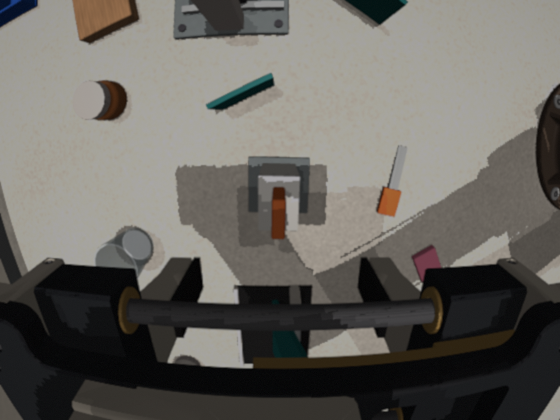

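The shield rests leaned on the bar. The orange handle is at wrist column ~279, centred and parallel to the pads. I'll descend and grip it.

```bash
python3 -m pendant '[[1,0,3,-40,0],[1,0,3,-80,0],[1,0,3,-120,0],[1,0,3,-140,0],[1,0,3,-142,0]]'; python3 -m pendant '[[-0.6,0,0,0,0],[-1,0,0,0,0],[-1,0,0,0,0],[-1,0,0,0,0],[-1,0,0,0,0]]' 30;python3 -m pendant '[[-1,0,0,0,0],[-1,0,0,0,0],[-1,0,0,0,0],[-1,0,0,0,0]]' 30
```

```text
time_s: 12.78
ee_pos: [0.5172, 0.0212, 0.1224]
eef_rot: [179.5, -0.1, -96.9]
contact_force: [0.1, 0.5, 0.1]
width: 1.002
time_s: 13.4
ee_pos: [0.5173, 0.0212, 0.1227]
eef_rot: [179.6, -0.1, -96.9]
contact_force: [-1.0, -0.1, 0.9]
width: 0.491
time_s: 13.9
ee_pos: [0.518, 0.0213, 0.1229]
eef_rot: [179.6, -0.0, -96.9]
contact_force: [2.8, -0.4, -0.7]
width: 0.134
```

```bash
python3 -m pendant '[[-1,0,0,10,0],[-1,0,0,40,0],[-1,0,0,80,0],[-1,0,0,120,0],[-1,0,0,155,0]]'; python3 -m pendant '[[-1,5,-50,0,0],[-1,10,-100,0,0],[-1,15,-150,0,0],[-1,20,-200,0,0],[-1,24,-240,0,0]]';python3 -m pendant '[[-1,0,-20,0,0],[-1,0,-20,0,0]]'; python3 - <<'E'
from plant import vision,sensors
import cv2,numpy as np
print(sensors.state()["ee_pos"])
for n in ["side","wrist","top"]:
    i=vision.camera_info(n);p,d=vision.snapshot(n); cv2.imwrite(f"pics/{n}7.png",p); np.savez(f"pics/{n}7.npz",p=p,d=d,K=i["mtx"],T=i["world_from_camera"])
    if n=="side": cv2.imwrite("pics/side7c.png",cv2.resize(p[190:390,270:430],None,fx=3,fy=3,interpolation=cv2.INTER_CUBIC))
E
```

```text
time_s: 14.52
ee_pos: [0.5173, 0.0212, 0.2799]
eef_rot: [179.6, -0.0, -96.9]
contact_force: [-0.3, 0.2, -1.4]
width: 0.134
time_s: 15.15
ee_pos: [0.5404, -0.2205, 0.2802]
eef_rot: [179.6, -0.0, -97.0]
contact_force: [0.7, -0.3, -1.3]
width: 0.136
time_s: 15.4
ee_pos: [0.5395, -0.2417, 0.2801]
eef_rot: [179.5, 0.0, -97.1]
contact_force: [-0.8, 0.6, -1.1]
width: 0.14
[ 0.53950074 -0.24169783  0.28006164]
```

View pics/side7c.png

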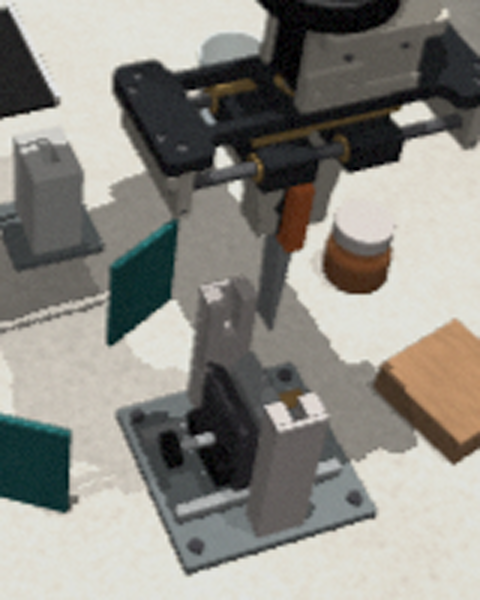

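View pics/wrist7.png

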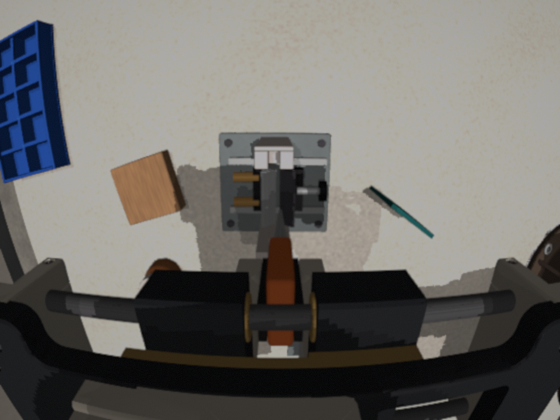

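```bash
python3 - <<'E'
from h import *
for n in ["side7","top7"]:
    p,d,K,T=load(n)
    W=np.linalg.inv(T)
    def pr(P):
        c=W[:3,:3]@np.array(P)+W[:3,3]; q=K@c; return q[:2]/q[2]
    a=np.radians(-7);ex=np.array([np.cos(a),np.sin(a),0]);ey=np.array([-np.sin(a),np.cos(a),0])
    C=np.array([.5395,-.2417,0]); zt=.280-.0015-.006-.105+.0
    im=p.copy()
    f=6
    x0,y0=(310,230) if n=="side7" else (380,170)
    im=cv2.resize(p[y0:y0+100,x0:x0+100],None,fx=f,fy=f,interpolation=cv2.INTER_CUBIC)
    for yy in (-9,9):
        pts=[((pr(C+ey*yy/1000+[0,0,zt+z/1000])-[x0,y0]+.5)*f-.5) for z in (0,80)]
        cv2.line(im,tuple(np.int32(pts[0])),tuple(np.int32(pts[1])),(0,255,255),1)
    cv2.imwrite(f"pics/ov_{n}.png",im)
E
```

```text
(no output)
```

View pics/ov_side7.png

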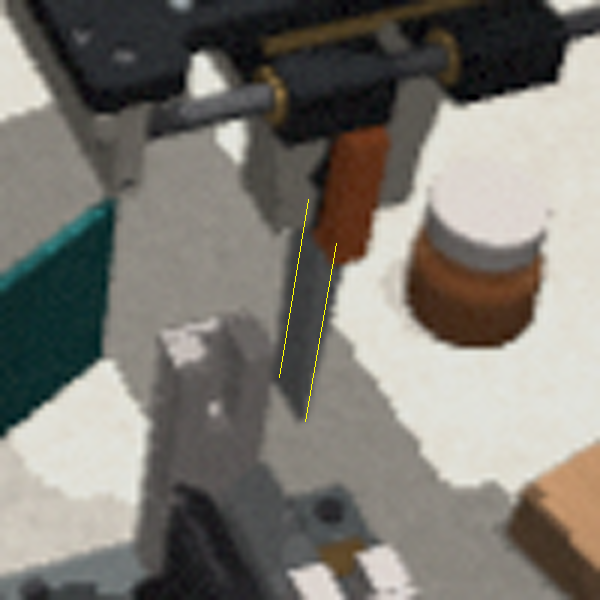

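The yellow lines for a perfectly upright blade fall on the tongue edges, with the tip at about (300,415) in the crop, so the blade hangs upright. I'll go to the gap and then feel my way down.

```bash
python3 -m pendant '[[-1,3,3,0,0],[-1,3,3,-20,0],[-1,3,3,-50,0],[-1,3,3,-75,0],[-1,3,3,-78,0]]'; python3 -m pendant '[[-1,0,0,-4,0],[-1,0,0,-8,0],[-1,0,0,-12,0],[-1,0,0,-16,0]]'; python3 -m pendant '[[-1,0,0,-3,0],[-1,0,0,-6,0],[-1,0,0,-8,0]]'
```

```text
time_s: 16.18
ee_pos: [0.5423, -0.2359, 0.2009]
eef_rot: [179.3, 0.0, -96.9]
contact_force: [0.8, 0.6, -0.3]
width: 0.133
time_s: 16.68
ee_pos: [0.5424, -0.2359, 0.185]
eef_rot: [179.4, 0.0, -96.9]
contact_force: [-0.8, -0.2, -0.5]
width: 0.135
time_s: 17.05
ee_pos: [0.5424, -0.236, 0.1768]
eef_rot: [179.4, 0.0, -96.9]
contact_force: [0.3, 0.7, -0.9]
width: 0.135
```

```bash
for k in 1 2 3; do :; done; python3 -m pendant '[[-1,0,0,-2,0],[-1,0,0,-4,0]]'; python3 -m pendant '[[-1,0,0,-2,0],[-1,0,0,-4,0]]'; python3 -m pendant '[[-1,0,0,-1.5,0],[-1,0,0,-3,0]]'
```

```text
time_s: 17.3
ee_pos: [0.5424, -0.236, 0.1727]
eef_rot: [179.4, 0.0, -96.9]
contact_force: [0.2, -0.2, -0.9]
width: 0.139
time_s: 17.55
ee_pos: [0.5424, -0.236, 0.1685]
eef_rot: [179.4, 0.0, -96.9]
contact_force: [-0.2, -0.5, -0.9]
width: 0.137
time_s: 17.8
ee_pos: [0.5423, -0.236, 0.1654]
eef_rot: [179.4, 0.0, -96.9]
contact_force: [0.3, -0.4, -0.5]
width: 0.138
```

```bash
python3 -m pendant '[[-1,0,0,-1.5,0],[-1,0,0,-3,0]]'; python3 -m pendant '[[-1,0,0,-1.5,0],[-1,0,0,-3,0]]'; python3 -m pendant '[[-1,0,0,-1.5,0],[-1,0,0,-3,0]]'
```

```text
time_s: 18.05
ee_pos: [0.5422, -0.236, 0.1623]
eef_rot: [179.3, 0.0, -96.9]
contact_force: [-0.1, 0.9, -0.3]
width: 0.137
time_s: 18.3
ee_pos: [0.5422, -0.236, 0.1592]
eef_rot: [179.3, 0.0, -96.9]
contact_force: [-0.6, 0.2, -0.7]
width: 0.135
time_s: 18.55
ee_pos: [0.5423, -0.236, 0.1562]
eef_rot: [179.4, 0.0, -96.9]
contact_force: [-1.0, -0.7, 0.9]
width: 0.138
```

```bash
python3 -m pendant '[[-1,0,0,-1,0],[-1,0,0,-2,0]]'; python3 -m pendant '[[-1,0,0,-1,0],[-1,0,0,-2,0]]'; python3 -m pendant '[[-1,0,0,-1,0],[-1,0,0,-2,0]]'
```

```text
time_s: 18.8
ee_pos: [0.5424, -0.2361, 0.1543]
eef_rot: [179.4, 0.0, -96.9]
contact_force: [-0.8, 0.2, 1.1]
width: 0.139
time_s: 19.05
ee_pos: [0.5426, -0.2361, 0.1524]
eef_rot: [179.4, 0.0, -96.9]
contact_force: [-1.0, 1.3, 0.8]
width: 0.135
time_s: 19.3
ee_pos: [0.5427, -0.2361, 0.1504]
eef_rot: [179.4, 0.0, -96.9]
contact_force: [0.5, -0.8, 1.3]
width: 0.136
```

```bash
python3 -m pendant '[[-1,0,0,-1,0],[-1,0,0,-2,0]]'; python3 -m pendant '[[-1,0,0,-1,0],[-1,0,0,-2,0]]'; python3 - <<'E'
from plant import vision,sensors
import cv2,numpy as np
for n in ["side","wrist","top"]:
    s=sensors.state(); print(s["contact_force"].round(2),s["ee_pos"].round(4))
    i=vision.camera_info(n);p,d=vision.snapshot(n); cv2.imwrite(f"pics/{n}8.png",p); np.savez(f"pics/{n}8.npz",p=p,d=d,K=i["mtx"],T=i["world_from_camera"])
    if n=="side": cv2.imwrite("pics/side8c.png",cv2.resize(p[240:390,290:430],None,fx=4,fy=4,interpolation=cv2.INTER_CUBIC)); cv2.imwrite("pics/side8s.png",cv2.resize(p[140:290,190:340],None,fx=4,fy=4,interpolation=cv2.INTER_CUBIC))
E
```

```text
time_s: 19.55
ee_pos: [0.5428, -0.2361, 0.1485]
eef_rot: [179.4, 0.0, -96.9]
contact_force: [-0.0, 0.4, 2.7]
width: 0.137
time_s: 19.8
ee_pos: [0.5429, -0.2362, 0.1465]
eef_rot: [179.4, 0.0, -96.9]
contact_force: [-0.8, 0.6, 3.4]
width: 0.136
[-0.84  0.57  3.4 ] [ 0.5429 -0.2362  0.1465]
[-0.79  0.26  2.37] [ 0.5428 -0.2362  0.1464]
[-0.04  0.25  1.34] [ 0.5428 -0.2362  0.1464]
```

View pics/side8c.png

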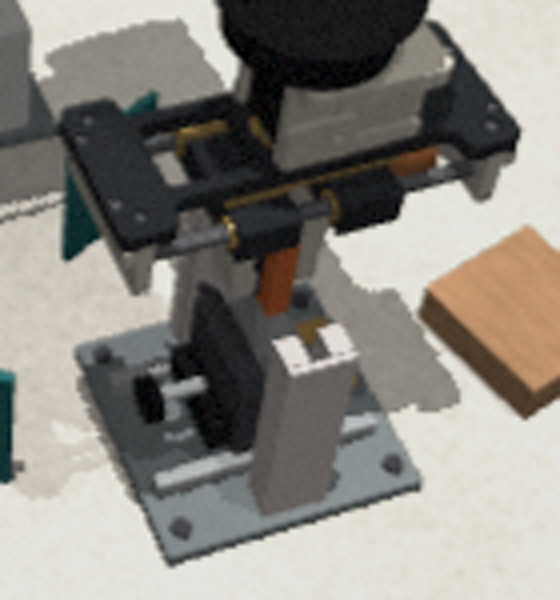

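View pics/side8s.png

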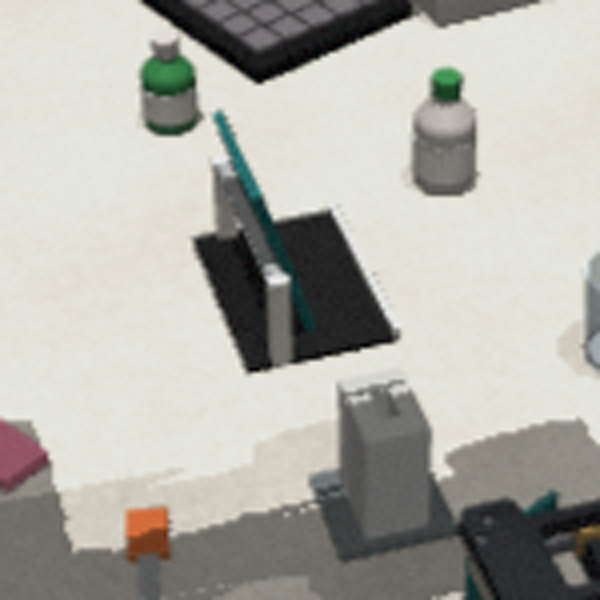

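View pics/wrist8.png

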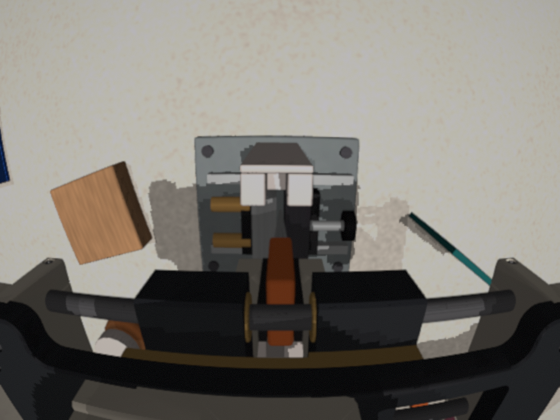

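```bash
python3 -m pendant '[[-1,0,0,-1,0],[-1,0,0,-2,0]]'; python3 -m pendant '[[-1,0,0,0,0],[-1,0,0,0,0],[-1,0,0,0,0],[-1,0,0,0,0],[-1,0,0,0,0]]'; python3 -m pendant '[[-1,0,0,0,0],[-1,0,0,0,0],[-1,0,0,0,0]]'
python3 - <<'E'
from h import *
p,d,K,T=load("top8"); X=cloud(d,K,T); h=cv2.cvtColor(p,cv2.COLOR_BGR2HSV)
m=(h[...,0]>80)&(h[...,0]<100)&(h[...,1]>90)&(X[...,1]>.15)&(X[...,1]<.31)&(X[...,0]>.45)&(X[...,0]<.62)
P=X[m]; print(m.sum(),P.min(0).round(3),P.max(0).round(3),P.mean(0).round(3))
a=np.radians(-7); q=(P[:,:2]-[.552,.233])@np.array([[np.cos(a),-np.sin(a)],[np.sin(a),np.cos(a)]])
k=np.polyfit(P[:,2],q[:,0],1); print("tilt deg",np.degrees(np.arctan(k[0])),"local y range",q[:,1].min(),q[:,1].max(), "x@z65",np.polyval(k,.065))
h2=cv2.absdiff(p,load("top0")[0]).max(2); print("bystander diff", [(n,int(np.median(h2[v-8:v+8,u-8:u+8]))) for n,u,v in [("white",188,146),("beaker",283,140),("jar",365,144),("box",416,150),("green",119,211)]])
E
```

```text
time_s: 20.2
ee_pos: [0.5429, -0.2362, 0.1445]
eef_rot: [179.4, 0.0, -96.9]
contact_force: [0.9, -0.5, 3.2]
width: 0.136
time_s: 20.82
ee_pos: [0.5429, -0.2362, 0.1444]
eef_rot: [179.4, 0.0, -96.9]
contact_force: [-0.6, 0.5, 1.3]
width: 0.136
time_s: 21.2
ee_pos: [0.5429, -0.2362, 0.1444]
eef_rot: [179.4, 0.0, -96.9]
contact_force: [1.1, -0.2, 0.8]
width: 0.134
58 [0.508 0.189 0.128] [0.521 0.269 0.139] [0.514 0.223 0.132]
tilt deg -1.8084293518339132 local y range -0.049356157280940144 0.03137598968920757 x@z65 -0.03435170107194828
bystander diff [('white', 40), ('beaker', 44), ('jar', 65), ('box', 46), ('green', 33)]
```

```bash
python3 - <<'E'
from h import *
a=load("top0")[0];b=load("top8")[0]
for n,u,v in [("white",188,146),("beaker",283,140),("jar",365,144),("box",416,150),("green",119,211)]:
    t=cv2.cvtColor(a[v-18:v+18,u-18:u+18],6); w=cv2.cvtColor(b[v-30:v+30,u-30:u+30],6)
    r=cv2.matchTemplate(w,t,cv2.TM_CCOEFF_NORMED); _,m,_,l=cv2.minMaxLoc(r); print(n,round(m,2),"shift px",l[0]-12,l[1]-12)
E
```

```text
white 1.0 shift px 0 0
beaker 1.0 shift px 0 0
jar 0.38 shift px 3 -6
box 0.51 shift px 0 -1
green 1.0 shift px 0 0
```

View pics/top8.png

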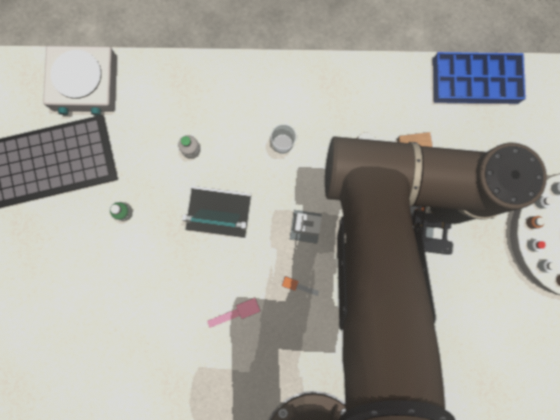

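The white bottle, beaker and green bottle have not shifted (0 px). The arm hides the jar and box from above, which explains their poor match, but the side and wrist views show both in place. The shield is leaning on the bar. I'm handing in.

```bash
python3 -c "
from plant import sensors,order
s=sensors.state();print(s['contact_force'].round(2),s['ee_pos'].round(4),s['width'])
order.finish_job()"
```

```text
[ 1.06 -0.18  0.82] [ 0.5429 -0.2362  0.1444] 0.13392839873701282
the job is handed in; nothing more can be done
```

I leaned the teal shield on the drying stand and let go of it. I then took the orange blade from its holster and slid it between the jaws, where the gripper was still holding it when I handed in at about 21 s.

**Last checks**
- **Shield:** the side and top views show it resting on the bar, with its top edge about 132 mm up and near the centre along the bar. I judged the lean, about 15–20°, from the pictures. My attempt to fit the tilt from the top view gave −1.8°, but it saw only the top edge, so I disregarded it.
- **Blade fit:** it hung upright in an overlay taken before insertion. First contact came at TCP height of about 157 mm, and I went about 13 mm further, which should push the spring jaw back about 1.2 mm. The tip is about 43 mm below the jaw edges.
- **Blade force:** the drag reached about 4.4 N while pushing and relaxed to about 1.8 N once still. I could not read the force on each jaw, so the force over 1.2 N on each rests on the spring rate and the estimated opening.
- **Bystanders:** the white bottle, beaker and green bottle showed no shift from above. The jar and box gave poor matches (0.38 and 0.51) because the arm hid them from the top camera. The side and wrist views showed the box and jar apparently undisturbed.

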